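Load the top slide carrier from the stack onto the microscope stage

ROBOT

A 7-joint arm with a two-finger parallel gripper is mounted at the origin on the work surface. World frame = base frame: x ahead of the robot, y to its left, z up, the work surface at z = 0. Lengths are in m, angles in degrees, forces in N, time in s.
With the tool pointing down it reaches from about 0.35 to 0.775 m from the base axis. Payload 3.1 kg.
Tool frame: the origin (TCP) lies on the centre line of the jaws, within the pads' length; the fingertips stand 17 mm ahead of it and the grasp point (between the pads) lies 2 mm behind it (robot.tip_reach is the distance from the TCP to the fingertips, in m); z points along the fingers, y is the line along which they close (so a half turn about z gives the same grasp; the last joint's range is limited). The gripper opens to 85 mm and grips with 20 to 120 N. Pads are 22 mm wide; open, the fingers measure 114 mm over their backs; the gripper's body (76 mm by 85 mm) begins 54 mm behind the grasp point. The pads swing forward as they close: fully open they stand 13 mm farther back than shut.
Start: joints at [-74.353, 17.813, 0.802, 86.603, -0.252, 75.585, -1.558], TCP at [0.17, 0.523, 0.248] pointing down, gripper open.
Joint ranges: [-154.91, 154.91], [-16.99, 109.72], [-72.82, 74.43], [7.12, 147.25], [-82.49, 262.49], [11.32, 116.49], [-174.64, 174.64]. Speed limits (degrees/s): [159.86, 159.86, 180, 180, 180, 180, 180].

INTERFACE

Orientations are given as [roll, pitch, yaw] about the fixed x, y, z axes, in that order (R = Rz(yaw) Ry(pitch) Rx(roll)).
In Python, from station import robot, fingers, vision, workorder, recognise gives the robot as it stands. Calls block until the motion is done:
- robot.move_to(position, orientation): joint-space move of the TCP to a pose.
- robot.line_to(position, orientation=None, velocity=0.15, f_stop=None): straight line of the TCP; orientation=None keeps the orientation; velocity is the mean speed in m/s. With f_stop (N) it stops when the force on the tool has changed by that much, and returns True; else False.
- robot.move_j(angles): joint-space move.
- fingers.gripper_to(opening, force=None): opening from 0.0 (shut) to 1.0 (fully open); force is the grip in N (None keeps the last); returns when the fingers have stopped.
- robot.pause(seconds).
- robot.inverse_kinematics(position, orientation): joint angles nearest the present ones, or None.
- vision.grab_frame(name): name is "side" or "top" or "wrist"; returns the picture (384x512x3 uint8, red, green, blue); there is no depth.
- vision.calibration(name): a dict with "mtx" (3x3 intrinsics, pixels), "k1" (the pictures are not rectified: a ray, as slopes to the right and down, at radius r is drawn at 1 + k1 r^2 times it, then the intrinsics apply), "extrinsics" (4x4, takes a point from world to camera coordinates); the wrist camera has in their place "T_tool_cam" (4x4, takes a point from camera to tool coordinates, whose origin is the TCP and whose axes are the flange's). Camera axes: x right, y up, looking along -z (the intrinsics and any distortion apply to the point x, -y, -z); pixel columns grow to the right and rows downward; lengths in m; the calibration is good to about 2 mm. A picture is of the moment at which its call begins: read the wrist's pose just before it. calibration takes no time and is no camera call.
A pose or a line that the arm cannot do raises robot.PlanningError and nothing moves.
- workorder.close_job(): hands the job in; it is judged then, once.
Trained networks look in the newest picture that a camera, given by its name, has taken for a name from the list of things; names that differ only in an ending like _2 or _b are one class to them, and where a whole thing is asked for, a point or a joint stands for the part that bears it (a point fixed in the world has none). Each returns a list of dicts, best first, with "p" (0 to 1); they miss things now and then, are a little off and sometimes report something else, mostly with a low value. They report only what shows in the picture. A call takes as long as a camera call.
- recognise(label, camera): "rect" ([centre column, centre row, width, height] in pixels, round what is visible of it).
Readings, each from a call of its own:
- robot.current_time_s(): time.
- robot.current_joint_positions(): joint angles.
- robot.current_dq(): joint speeds.
- robot.current_joint_torque(): joint torques, N m.
- robot.current_tool_pos(): TCP position.
- robot.current_eef_rot(): TCP orientation.
- robot.current_contact_force(): force on the tool from outside, world axes, zero at the start.
- robot.current_torque(): the same for the moment, N m.
- robot.current_finger_gap(): opening from 0.0 (shut) to 1.0 (fully open).
- robot.current_gripper_force(): force on a finger pad.
Only numpy, scipy, OpenCV 4.12 (cv2) and the standard library are available. Lean on these libraries where they do the work, as an engineer would, in place of code of your own. Each camera call takes 0.05 s, during which the arm holds its last target. There are 200 camera calls.

TASK

Slide the top slide carrier sideways off the stack on the lab jack and straight across onto the microscope stage, without lifting it, touching its glass slides or shifting the two carriers beneath it. Carry on between the guide rails and under the two spring clips until you feel it meet the end stop, press it home there with a steady thumb push of about 10 N for a moment, never ramming it, then let go and leave it seated flat. Leave the things standing nearby alone.

Things in the scene. Friction and masses are not known exactly. Their poses are not given: they have to be found in the camera images.
- carrier_top_centre (a point): Centre (half-way up) of the top slide carrier, to be moved: flat aluminium frame 86 (x) by 128 (y) by 8 mm, 0.15-0.28 kg, holding four glass slides almost flush; the frame is 6 mm wide at its ends. z up. Its -y end points to the stage, its +y end (trailing edge, upright) is 64 mm from the centre. Too wide to grasp; pushed at the trailing edge, e.g. with two spread fingertips, it slides with about 1 N.
- carrier_top: The top carrier itself; origin at the centre of its underside, 4 mm below carrier_top_centre, same axes.
- carrier_middle_centre (a point): Centre of the middle carrier, same size, directly under the top one (its top face is the top one's underside). The pile is loose: edges may differ by 3 mm. Must stay put.
- carrier_bottom_centre (a point): Centre of the bottom carrier, same size, lying on the jack. Must stay put.
- jack: Steel lab jack that carries the stack, fixed to the table; platform 100 x 130 mm, 75.5 mm high, a screw knob lower down at its +y end. Origin on the table under the platform's centre, z up, -y towards the stage.
- stage_deck (a point): Centre of the stage's flat grey deck, on its surface, 90 mm above the table; z up. Carriers slide in along -y from the +y end. Deck 166 mm (x) by 190 mm (y), with a light aperture 64 x 100 mm in its middle. It lies 1.5 mm lower than the underside of the top carrier on the stack; 10 to 25 mm of open gap lies between deck and jack.
- stage: The whole stage on four pillars, fixed to the table, drive housings lower than the deck; origin on the table, 90 mm below stage_deck, same axes.
- guide_mouth (a point): On the deck's centre line, 40 mm in +y from stage_deck: where the straight guide begins. From here to y = -85 mm two steel rails, 4 mm high, stand 89 mm apart (a carrier has 1.5 mm play each side); towards +y they flare outwards for 43 mm, to about 110 mm apart. Same axes as stage_deck.
- clips (a point): On the centre line between the bends of the two sprung steel clips, at a seated carrier's top height (8 mm above the deck). Bends at x = -39 and +39 mm, 1 mm lower than a carrier's top; toes turn up 15 mm further in +y. They ride up on the carrier's top as it passes; clips and deck then drag on it with 1 to 3 N in all. No clip part stands over 21 mm above the deck. Same axes as stage_deck.
- end_stop: End stop at the closed (-y) end of the guides: a dark steel bracket fixed on the deck, 50 mm wide, 14 mm high, with an adjusting screw through it whose bright square head, 22 mm wide, the carrier's -y end face meets, with its centre line. Origin on the deck under the bracket, 89 mm in -y from stage_deck. Same axes as stage_deck.
- objective: Bystander: steel microscope objective, 34 mm diameter, 52 mm high, standing on the table; origin under its centre.
- oil_bottle: Bystander: small amber bottle, 28 mm diameter, 62 mm high; origin under its centre.
- slide_box: Bystander: closed blue slide box, 87 x 107 x 38 mm; origin under its centre.
- screw_range (a point): Half-way up the end stop's screw head, in the middle of the range of its settings, 69.5 mm in -y from stage_deck. The head's face stands anywhere from 7.5 mm before to 7.5 mm behind this point (along y), differently each day, and this is not told: it can be seen, roughly, or felt as a firm rise of force. Same axes as stage_deck.

How it is judged (in metres and radians):
On the way, in this order (a step that is already met when the one before it is completed fails the run):
1. the top carrier has been slid off the stack and lies on the stage deck between the rails (y of carrier_top_centre in the frame of stage_deck below 0.03 m and z of carrier_top_centre in the frame of stage_deck below 0.0055 m and angle between the y axis of carrier_top and the y axis of stage, either way round below 0.06 rad), for 0.1 s.
2. the carrier is pressed home against the end stop with 6 N or more for 0.3 s (contact force between carrier_top and end_stop above 6 N), for 0.3 s.
At the end, for the whole second after the job is handed in: The carrier, having been pressed home, still lies at the stop end (its end face no more than 2 mm in front of the stop's range), flat on the deck (within 1.5 mm, 0.03 rad), between the rails (within 4 mm of the centre line, 0.05 rad), at rest; the lower carriers are within 4 mm of their places (y of carrier_top_centre in the frame of stage_deck below 0.004 m and x of carrier_top_centre in the frame of stage_deck between -0.004 and 0.004 m and z of carrier_top_centre in the frame of stage_deck below 0.0055 m and angle between carrier_top's own z axis and vertical below 0.03 rad and angle between the y axis of carrier_top and the y axis of stage, either way round below 0.05 rad and linear speed of carrier_top below 0.01 m/s and distance of each of carrier_middle_centre, carrier_bottom_centre from where it was at the start of the episode below 0.004 m); the robot touches nothing.
It fails at once if the middle or bottom carrier is shifted by more than 4 mm (distance of any of carrier_middle_centre, carrier_bottom_centre from where it was at the start of the episode above 0.004 m).
It fails at once if the top carrier is lifted (centre more than 8 mm higher over the deck than on the stack) or tipped by more than 0.15 rad (z of carrier_top_centre in the frame of stage_deck above 0.0135 m or angle between carrier_top's own z axis and vertical above 0.15 rad).
It fails at once if the robot touches the carrier over its glass slides (contact force between the fingers and carrier_top above 0.5 N and y of the grasp point in the frame of carrier_top between -0.055 and 0.055 m and x of the grasp point in the frame of carrier_top between -0.038 and 0.038 m).
It fails at once if the carrier is rammed: on the end stop with more than 15 N, or by the robot with more than 22 N (contact force between carrier_top and end_stop above 15 N or contact force between the fingers and carrier_top above 22 N).
It fails at once if a bystander is shifted by more than 20 mm or knocked over (distance of any of objective, oil_bottle, slide_box from where it was at the start of the episode above 0.02 m).
It also fails if it takes over 61 s, if anything falls off the work surface, if the arm or the gripper's body presses on something with over 40 N, if the wrist force passes 120 N, or if a joint passes its speed limit or range.

## Working session

There is one attempt and no reset: what is moved stays moved. The work goes in short steps, each a Python script; the robot and the scene stay as the last script left them, time stands still between calls to the robot, and variables do not carry over. Pictures are saved under pics/ and viewed, at most 10 in all, crops included, and the job is handed in when it is done.

```bash
ls; mkdir -p pics; cat > h.py <<'E'
from station import robot, fingers, vision, workorder, recognise
import numpy as np, cv2
from scipy.spatial.transform import Rotation as R
def cam(name):
    c=vision.calibration(name)
    if 'extrinsics' in c: T=np.linalg.inv(np.array(c['extrinsics']))
    else:
        W=np.eye(4); W[:3,:3]=R.from_euler('xyz',robot.current_eef_rot(),degrees=True).as_matrix(); W[:3,3]=robot.current_tool_pos()
        T=W@np.array(c['T_tool_cam'])
    return np.array(c['mtx']),c['k1'],T
def ray(px,C):
    K,k,T=C
    d=np.linalg.solve(K,[px[0],px[1],1])[:2]; s=d.copy()
    for _ in range(30): s=d/(1+k*(s@s))
    v=T[:3,:3]@np.array([s[0],-s[1],-1]); return T[:3,3],v
def at_z(px,z,C):
    o,v=ray(px,C); return o+v*(z-o[2])/v[2]
def proj(p,C):
    K,k,T=C
    q=np.linalg.inv(T)@np.append(p,1); s=np.array([q[0],-q[1]])/-q[2]; s=s*(1+k*(s@s))
    return (K@np.append(s,1))[:2]
E
cat > a.py <<'E'
from h import *
H={'carrier_top_centre':.096,'stage_deck':.09,'guide_mouth':.09,'clips':.098,'end_stop':.1,'screw_range':.097,'jack':.07,'objective':.026,'oil_bottle':.031,'slide_box':.019}
for c in ('top','side'):
    C=cam(c); im=vision.grab_frame(c); cv2.imwrite(f'pics/{c}0.png',cv2.resize(im[:,:,::-1],None,fx=1.5,fy=1.5,interpolation=cv2.INTER_CUBIC))
    print(c,C[2][:3,3].round(3))
    for n,z in H.items():
        for r in recognise(n,c)[:1]: print(n,round(r['p'],2),np.round(r['rect'],1),at_z(r['rect'][:2],z,C).round(4))
print(robot.current_eef_rot(),robot.tip_reach,robot.current_time_s())
E
python3 a.py
```

```text
pics
top [ 2.940e-01 -1.000e-03  1.182e+00]
carrier_top_centre 0.73 [237.  151.8  46.2  42.3] [0.6455 0.0684 0.096 ]
stage_deck 0.82 [298.1 175.1 103.8 100.6] [ 0.583 -0.111  0.09 ]
guide_mouth 0.97 [300.6 176.9 102.  100.1] [ 0.5779 -0.1183  0.09  ]
clips 0.58 [299.6 175.2 100.9 102. ] [ 0.5807 -0.1146  0.098 ]
screw_range 0.57 [298.9 173.2  97.7 102.9] [ 0.5869 -0.1126  0.097 ]
jack 0.78 [237.9 162.6  57.2  37.2] [0.6205 0.0659 0.07  ]
objective 0.45 [142.8 226.8  14.3  15.7] [0.4241 0.3463 0.026 ]
slide_box 0.96 [150.  139.4  38.4  28. ] [0.7036 0.3521 0.019 ]
side [0.432 0.898 0.827]
carrier_top_centre 0.6 [225.1 212.9  51.9  38.8] [0.6497 0.0681 0.096 ]
stage_deck 0.94 [260.9 191.  112.9  85.4] [ 0.5772 -0.0393  0.09  ]
guide_mouth 0.72 [258.7 189.6 108.6  87.9] [ 0.5838 -0.0444  0.09  ]
clips 0.76 [260.5 189.9 115.6  86. ] [ 0.5773 -0.0336  0.098 ]
screw_range 0.81 [258.9 190.9 109.7  83.2] [ 0.581 -0.03   0.097]
jack 0.77 [227.6 234.2  61.9  48.4] [0.6348 0.1149 0.07  ]
objective 0.72 [306.8 341.6  15.4  18.5] [0.4234 0.3549 0.026 ]
oil_bottle 0.4 [318.2 144.4  12.5  15.1] [ 0.4406 -0.3884  0.031 ]
slide_box 0.75 [167.3 328.   63.2  53. ] [0.714  0.3601 0.019 ]
[1.79998737e+02 9.23129943e-04 1.61968470e+02] 0.017 1.1
```

```bash
python3 - <<'E'
import cv2
a=cv2.imread('pics/top0.png');b=cv2.imread('pics/side0.png')
f=lambda i,x,y,w,h:cv2.resize(i[int(y*1.5):int((y+h)*1.5),int(x*1.5):int((x+w)*1.5)],(w*4,h*4),interpolation=cv2.INTER_CUBIC)
cv2.imwrite('pics/c1.png',f(a,190,100,180,140)); cv2.imwrite('pics/c2.png',f(b,180,130,180,140))
E
```

```text
(no output)
```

View pics/c1.png

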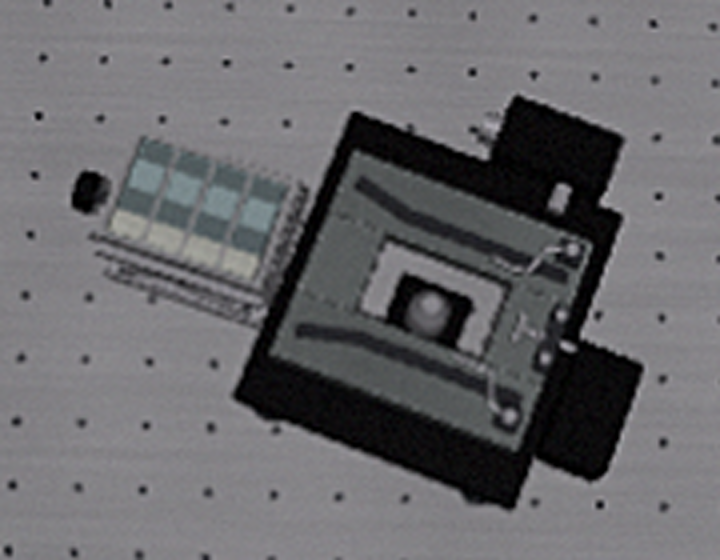

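View pics/c2.png

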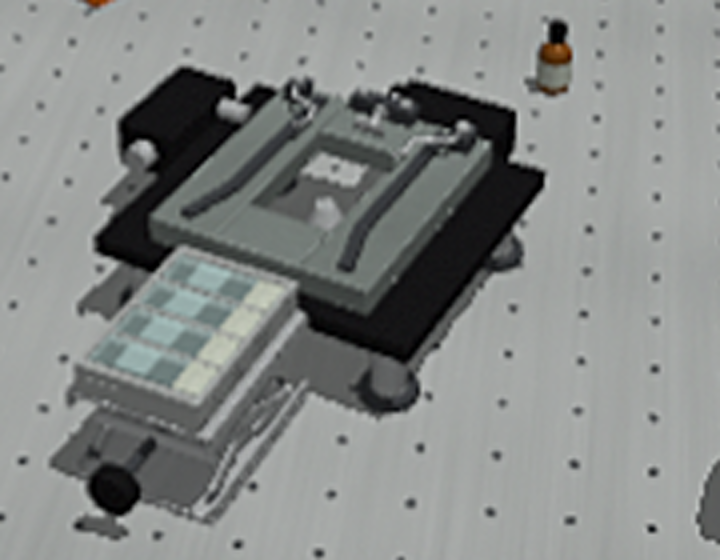

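The top view (crop ×4 from 190,100) shows the deck corners at about (352,152), (592,240), (520,450) and (270,357). The top carrier's corners are at about (143,137), (290,185), (258,283) and (105,235). The stage and stack are yawed about 20°, and the jack knob is at the trailing end.

```bash
python3 - <<'E'
from h import *
C=cam('top')
for nm,z,pts in (('deck',.09,[(352,152),(592,240),(520,450),(270,357)]),('car',.0995,[(143,137),(290,185),(258,283),(105,235)])):
    P=np.array([at_z((190+x/4,100+y/4),z,C) for x,y in pts]); print(nm,P.round(4).tolist(),P.mean(0).round(4))
    d=P-np.roll(P,-1,0); print(np.linalg.norm(d,axis=1).round(4),np.degrees(np.arctan2(d[:,1],d[:,0])).round(1))
print(np.round(vision.calibration('wrist')['T_tool_cam'],4).tolist(),vision.calibration('wrist')['mtx'])
E
```

```text
deck [[0.6944, -0.0504, 0.09], [0.633, -0.2281, 0.09], [0.4755, -0.1748, 0.09], [0.5371, 0.005, 0.09]] [ 0.585  -0.1121  0.09  ]
[0.188  0.1663 0.1901 0.1668] [  71.   -18.7 -108.9  160.6]
car [[0.6974, 0.1038, 0.0995], [0.6638, -0.0053, 0.0995], [0.5891, 0.0154, 0.0995], [0.6214, 0.1274, 0.0995]] [0.6429 0.0603 0.0995]
[0.1142 0.0776 0.1165 0.0796] [  72.9  -15.5 -106.1  162.8]
[[-0.0017, 0.9475, 0.3197, 0.082], [1.0, 0.0019, -0.0001, 0.0001], [-0.0007, 0.3197, -0.9475, -0.125], [0.0, 0.0, 0.0, 1.0]] [[328.82525742   0.         258.10347171]
 [  0.         328.82525742 194.66011756]
 [  0.           0.           1.        ]]
```

```bash
python3 - <<'E'
from h import *
print(robot.inverse_kinematics([.621,-.007,.315],[180,0,71]), robot.inverse_kinematics([.68,.17,.12],[180,0,71]))
robot.move_to([.621,-.007,.315],[180,0,71]); robot.pause(.2)
C=cam('wrist'); im=vision.grab_frame('wrist'); cv2.imwrite('pics/w1raw.png',im[:,:,::-1])
np.save('w1.npy',C[2]); cv2.imwrite('pics/w1.png',cv2.resize(im[:,:,::-1],(800,600),interpolation=cv2.INTER_CUBIC))
print(C[2][:3,3],robot.current_time_s(),robot.current_joint_positions())
for n in ('carrier_top_centre','stage_deck','end_stop','guide_mouth','screw_range'):
    for r in recognise(n,'wrist')[:1]: print(n,r['p'],np.round(r['rect'],1))
E
```

```text
[-29.20349322  30.70963705  49.12083358  67.90374852 -22.71595466
  90.78687897  -3.72631608] [-35.30633661  44.50549706  37.1372672   70.38255365 -26.21721589
  73.32549848 -17.89015838]
[0.64825087 0.07174452 0.43995049] 3.8333 [-29.24179225  30.70808936  49.09692171  67.90736378 -22.71512771
  90.78896312  -3.72601699]
carrier_top_centre 0.6 [254.4  90.9  92.9 136.5]
stage_deck 0.78 [278.4 252.3 247.  202.3]
end_stop 0.92 [258.9 319.1  38.7  35.7]
guide_mouth 0.61 [279.5 251.6 242.2 201.9]
screw_range 0.76 [278.9 252.9 241.5 197.8]
```

View pics/w1.png

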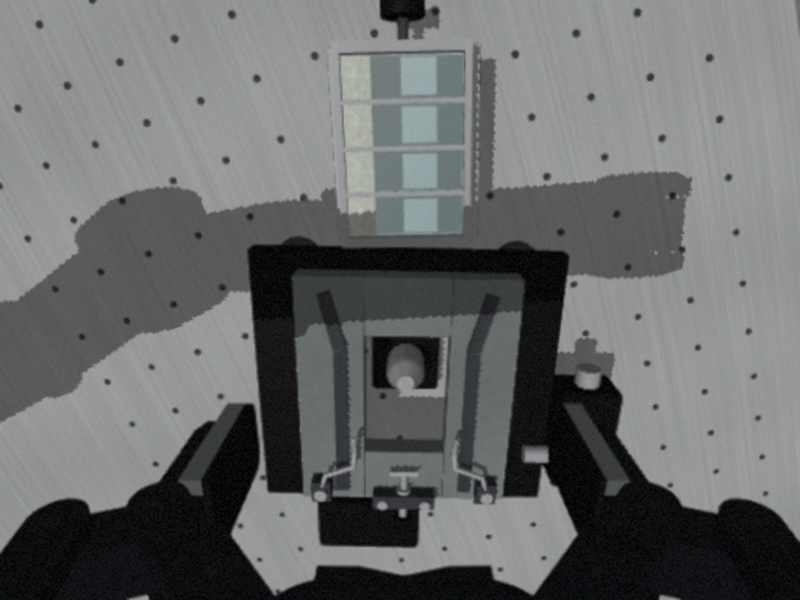

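The wrist view shows the carrier at about (332,43)–(474,39) on its trailing edge and (343,238)–(466,236) on its leading edge. The deck's near corners are at (294,271) and (523,275), and the end-stop screw is at about (404,470). I'll zoom in to refine these.

```bash
python3 - <<'E'
import cv2,numpy as np
a=cv2.imread('pics/w1raw.png'); f=lambda x,y,w,h,s:cv2.convertScaleAbs(cv2.resize(a[y:y+h,x:x+w],(w*s,h*s),interpolation=cv2.INTER_CUBIC),alpha=1.3)
A=f(200,15,115,145,4); B=f(180,160,165,165,2)
# one picture: carrier x4, deck x2
o=np.zeros((580,800,3),np.uint8); o[:580,:460]=A; o[:330,465:795]=B
o[335:335+240,465:465+330]=f(197,270,110,60,3)[:180].repeat(1,0) if 0 else cv2.copyMakeBorder(f(197,270,110,60,3),0,60,0,0,cv2.BORDER_CONSTANT)
cv2.imwrite('pics/z.png',o)
E
```

```text
(no output)
```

View pics/z.png

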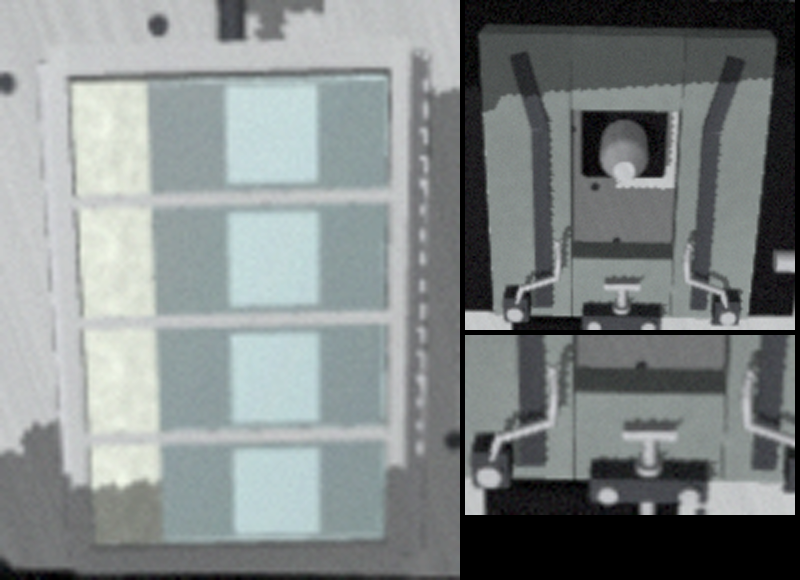

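```bash
python3 - <<'E'
from h import *
C=list(cam('wrist')); C[2]=np.load('w1.npy')
c=lambda x,y:(200+x/4-.4,15+y/4-.4); d=lambda x,y:(180+(x-465)/2-.25,160+y/2-.25); e=lambda x,y:(197+(x-465)/3-.3,270+(y-335)/3-.3)
def show(nm,z,pts):
    P=np.array([at_z(p,z,C) for p in pts]);q=P-np.roll(P,-1,0)
    print(nm,P[:,:2].round(4).tolist(),'mean',P.mean(0).round(4),np.linalg.norm(q,axis=1).round(4),np.degrees(np.arctan2(q[:,1],q[:,0])).round(1)); return P
g=show('glass',.0993,[c(70,77),c(390,70),c(384,541),c(94,546)])
k=show('deck+y',.09,[d(478,38),d(778,40)])
r=show('rails',.094,[d(549,122),d(705,125),d(691,305),d(553,305)])
s=show('screwhead',.097,[e(622,434),e(678,434)])
cc=show('outer trailing',.0995,[c(43,60),c(410,48)])
u=np.array([np.cos(np.radians(71)),np.sin(np.radians(71))]);v=np.array([u[1],-u[0]])
O=np.array([.585,-.112])
for n,P in (('g',g),('deckend',k),('rails',r),('screw',s),('trail',cc)):
    print(n,((P[:,:2]-O)@np.array([v,u]).T*1000).round(1).tolist())
E
```

```text
glass [[0.6263, 0.1287], [0.6987, 0.1054], [0.6638, -0.0027], [0.5916, 0.0208]] mean [0.6451 0.0631 0.0993] [0.0761 0.1135 0.076  0.1133] [ 162.1   72.1  -18.  -107.8]
deck+y [[0.5403, 0.0039], [0.6972, -0.0514]] mean [ 0.6187 -0.0237  0.09  ] [0.1664 0.1664] [160.6 -19.4]
rails [[0.5605, -0.0546], [0.6442, -0.0854], [0.6002, -0.2023], [0.517, -0.1737]] mean [ 0.5804 -0.129   0.094 ] [0.0892 0.1249 0.088  0.1268] [ 159.8   69.4  -19.  -110.1]
screwhead [[0.5533, -0.1681], [0.5753, -0.1757]] mean [ 0.5643 -0.1719  0.097 ] [0.0233 0.0233] [161. -19.]
outer trailing [[0.6216, 0.1343], [0.7046, 0.1085]] mean [0.6631 0.1214 0.0995] [0.087 0.087] [162.7 -17.3]
g [[-39.3, 241.0], [36.8, 242.5], [38.9, 129.0], [-37.0, 127.7]]
deckend [[-80.0, 95.0], [86.4, 93.9]]
rails [[-41.9, 46.3], [47.3, 44.4], [43.7, -80.4], [-44.2, -80.4]]
screw [[-11.7, -63.4], [11.5, -63.4]]
trail [[-45.6, 244.8], [41.3, 247.4]]
```

```bash
cat >> h.py <<'E'
A=np.radians(70.4); u=np.array([np.cos(A),np.sin(A)]); v=np.array([u[1],-u[0]]); O=np.array([.5862,-.1126])
def S(x,y,z): return list(O+x*v+y*u)+[z]
YAW=70.4
def F(): 
    f=np.array(robot.current_contact_force()); return np.round([f[:2]@v,f[:2]@u,f[2]],2)
E
python3 - <<'E'
from h import *
robot.move_to(S(0,.073,.15),[180,0,YAW]); fingers.gripper_to(.5); print(robot.current_finger_gap(),robot.tip_reach,F())
robot.line_to(S(0,.073,.122),velocity=.1); robot.pause(.2); f0=F()
r=robot.line_to(S(0,.073,.096),velocity=.012,f_stop=2.5); p=robot.current_tool_pos(); print(r,p,f0,F())
robot.line_to(S(0,.073,.13),velocity=.1); print(robot.current_time_s())
E
```

```text
0.49418073150080083 0.017 [-0.2  -0.13 -0.43]
True [ 0.61068891 -0.04384291  0.10534953] [ 0.14 -0.4  -0.09] [-0.45 -0.44  3.45]
7.675
```

```bash
python3 - <<'E'
from h import *
Z=.1089
robot.line_to(S(-.0055,.14,.18),velocity=.25)
robot.line_to(S(-.0055,.274,.16),[180,0,72],velocity=.2); robot.line_to(S(-.0055,.274,Z),velocity=.08); robot.pause(.2); print(F())
r=robot.line_to(S(-.0055,.250,Z),velocity=.015,f_stop=.9); p=robot.current_tool_pos(); print(r,(np.array(p[:2])-O)@u,(np.array(p[:2])-O)@v,p[2],F(),robot.current_time_s())
im=vision.grab_frame('wrist'); cv2.imwrite('pics/w2.png',cv2.resize(im[:,:,::-1],(700,525)))
E
```

```text
[-0.22 -0.32  0.64]
False 0.25004753170667215 -0.005498521908330745 0.10892508076016476 [0.25 0.16 0.9 ] 11.725
```

View pics/w2.png

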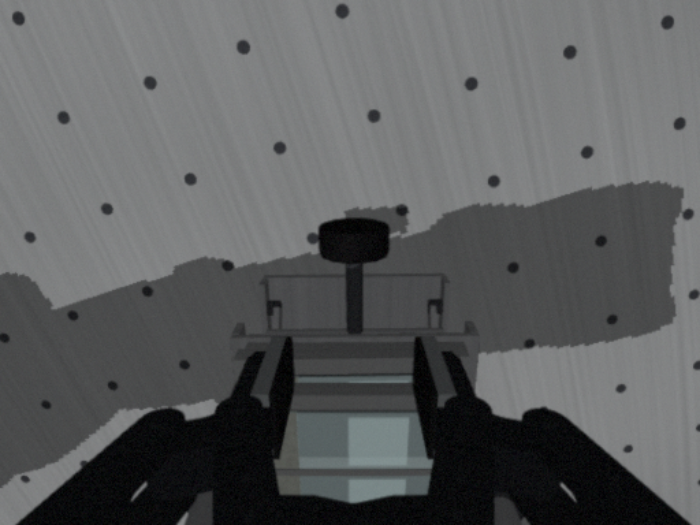

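The wrist picture shows both fingers behind the trailing edge. The top carrier has already slid about 8 mm: a strip of the middle carrier's frame and glass shows at row 340–378, and the top carrier's edge is at about row 390. I'll keep pushing.

```bash
cat > st.py <<'E'
from h import *
def state(m):
    p=np.array(robot.current_tool_pos()); print(m,'xy',((p[:2]-O)@v*1e3).round(2),((p[:2]-O)@u*1e3).round(2),'z',p[2].round(4),F(),'t',robot.current_time_s())
E
python3 - <<'E'
from st import *
Z=.1089
for x,y,w in ((-.0035,.225,71.4),(0,.185,YAW),(0,.14,YAW),(0,.105,YAW)):
    r=robot.line_to(S(x,y,Z),[180,0,w],velocity=.03,f_stop=6); state(r)
    if r: break
im=vision.grab_frame('top'); cv2.imwrite('pics/t2.png',cv2.resize(im[100:240,190:370,::-1],(720,560),interpolation=cv2.INTER_CUBIC))
im=vision.grab_frame('side'); cv2.imwrite('pics/s2.png',cv2.resize(im[130:270,180:360,::-1],(720,560),interpolation=cv2.INTER_CUBIC))
E
```

```text
False xy -3.55 225.06 z 0.1088 [ 1.19  0.25 -0.29] t 12.7583
False xy -0.08 185.0 z 0.1088 [0.34 0.33 0.46] t 14.25
False xy 0.01 140.11 z 0.1089 [ 0.24 -0.26  0.33] t 15.9
False xy 0.01 105.14 z 0.1089 [-0.1   0.09 -0.36] t 17.2167
```

View pics/s2.png

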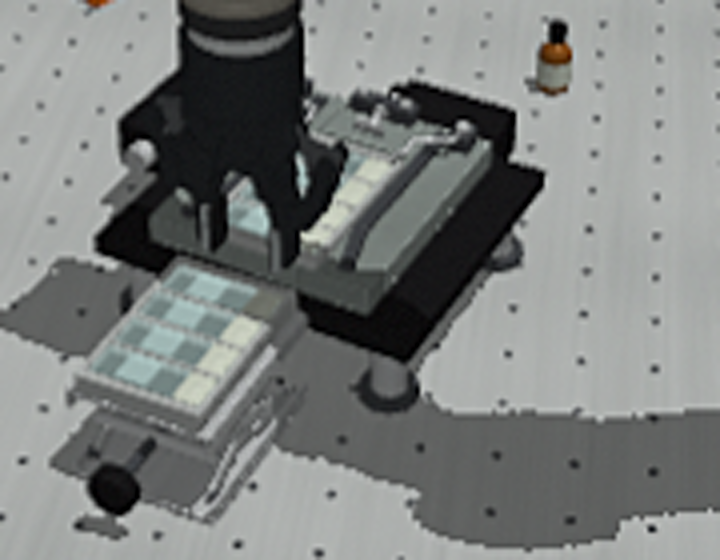

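The side view shows the carrier on the deck between the rails, with the fingers behind it at about (210–290, 240). The lower carriers look undisturbed. Next I'll go under the clips and feel for the stop.

```bash
python3 - <<'E'
from st import *
Z=.1089
r=robot.line_to(S(0,.086,Z),velocity=.02,f_stop=6); state(r)
r=robot.line_to(S(0,.054,Z),velocity=.006,f_stop=5.5); state(r)
robot.pause(.2); state('hold')
E
```

```text
False xy 0.06 85.62 z 0.109 [-0.34  0.33 -0.34] t 18.4167
True xy -0.51 77.34 z 0.1084 [ 0.02 -0.78  0.36] t 20.7583
hold xy -1.12 78.29 z 0.1076 [ 0.08  0.25 -0.34] t 20.9583
```

```bash
python3 - <<'E'
from st import *
for _ in range(3): robot.pause(.2); state('hold')
print(robot.current_eef_rot(),robot.current_finger_gap(),np.round(robot.current_contact_force(),2),robot.current_torque())
C=cam('wrist'); np.save('w3.npy',C[2]); im=vision.grab_frame('wrist'); cv2.imwrite('pics/w3.png',cv2.resize(im[:,:,::-1],(800,600),interpolation=cv2.INTER_CUBIC))
E
```

```text
hold xy -1.04 78.92 z 0.1077 [-0.03 -0.43  0.12] t 21.1583
hold xy -0.95 79.11 z 0.1079 [-0.03 -0.23 -0.37] t 21.3583
hold xy -0.93 79.14 z 0.1079 [-0.37 -0.39 -0.76] t 21.5583
[-179.89609227   -0.32274587   70.56058611] 0.49971550087914685 [-0.48 -0.25 -0.76] [ 0.02155136 -0.02081596  0.01008365]
```

View pics/w3.png

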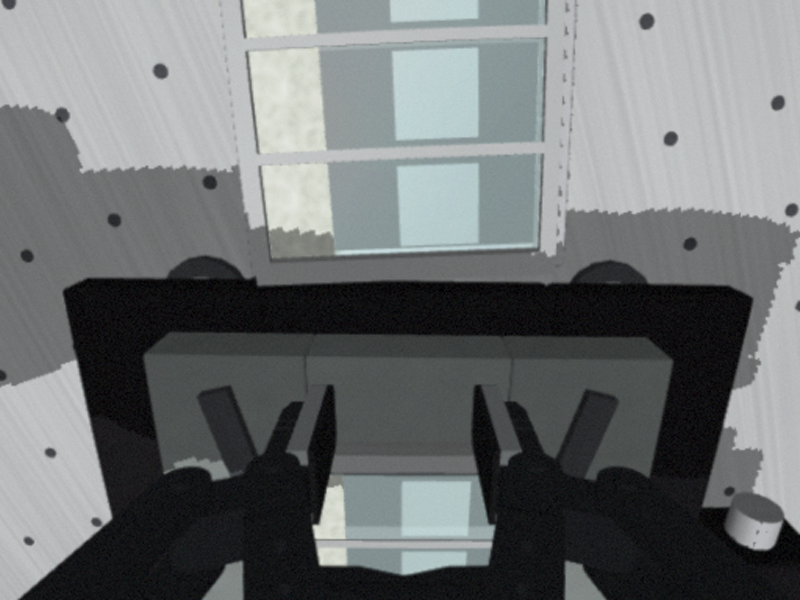

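The carrier's trailing frame strip shows between the fingers, with its inner edge at about row 472 and outer edge at about row 456. It is square to the guides.

```bash
python3 - <<'E'
from h import *
C=list(cam('wrist')); C[2]=np.load('w3.npy')
for r in (440,456,473):
    p=at_z((400/1.5625,r/1.5625),.098,C); print(r,((p[:2]-O)@u*1e3).round(1))
p=at_z((400/1.5625,338/1.5625),.09,C);print('deckend',((p[:2]-O)@u*1e3).round(1))
p=at_z((400/1.5625,356/1.5625),.09,C);print('deckend',((p[:2]-O)@u*1e3).round(1))
print(vision.grab_frame('top').shape)
a=cv2.imread('pics/t2.png')
E
```

```text
440 72.5
456 66.7
473 60.4
deckend 102.8
deckend 96.9
(384, 512, 3)
```

```bash
python3 - <<'E'
from st import *
Z=.1087
robot.line_to(S(0,.0795,Z),[180,0,YAW],velocity=.02); robot.pause(.3); state('back')
f0=np.mean([F() for _ in range(5)],0); y=.0785
while y>.055:
    robot.line_to(S(0,y,Z),[180,0,YAW],velocity=.01); robot.pause(.08)
    f=np.mean([F() for _ in range(3)],0)-f0
    print(round(y*1e3,1),f.round(1)); 
    if f[1]>3.5 or robot.current_time_s()>32: break
    y-=.0005 if f[1]<2 else .0003
state('end')
E
```

```text
back xy -0.02 79.46 z 0.1087 [ 0.06 -0.46 -0.13] t 22.2083
78.5 [-0.1  0.6  0.4]
78.0 [ 0.  -0.7 -0. ]
77.5 [-0.4  0.5  0.2]
77.0 [-0.   1.1  0.9]
76.5 [-0.3  2.2 -0.5]
76.2 [1.  4.6 0.3]
end xy -0.04 77.14 z 0.1087 [1.02 4.11 0.2 ] t 24.2083
```

```bash
python3 - <<'E'
from st import *
Z=.1087; f0=-.35; y=.0762
def m(): return np.mean([F()[1] for _ in range(4)])-f0
while robot.current_time_s()<38:
    f=m(); print(round(y*1e3,2),f.round(1))
    if f>10: break
    y-=.0003 if f<8 else .00015
    robot.line_to(S(0,y,Z),[180,0,YAW],velocity=.01); robot.pause(.1)
for _ in range(5): robot.pause(.15); print(m().round(1))
state('pressed')
E
```

```text
76.2 4.5
75.9 4.4
75.6 4.8
75.3 6.4
75.0 6.2
74.7 6.5
74.4 7.1
74.1 7.7
73.8 7.9
73.5 8.0
73.35 8.4
73.2 9.1
73.05 8.4
72.9 9.0
72.75 8.2
72.6 9.1
72.45 9.2
72.3 9.8
72.15 9.6
72.0 10.6
9.7
9.2
9.3
10.4
9.2
pressed xy -0.17 76.85 z 0.1088 [ 0.94  8.89 -0.22] t 31.6083
```

It is firmly against the stop: the TCP barely advances as the force rises. I'll go a little higher to cover the clip drag, hold, then release.

```bash
python3 - <<'E'
from st import *
Z=.1087; f0=-.35; y=.0720
def m(): return np.mean([F()[1] for _ in range(4)])-f0
while robot.current_time_s()<40:
    f=m(); print(round(y*1e3,2),f.round(1))
    if f>11.7 or y<.0695: break
    y-=.0003
    robot.line_to(S(0,y,Z),[180,0,YAW],velocity=.01); robot.pause(.1)
for _ in range(5): robot.pause(.15); print(m().round(1))
state('pressed')
robot.line_to(S(0,.0765,Z),velocity=.01); robot.line_to(S(0,.095,Z),velocity=.04); robot.line_to(S(0,.12,.2),velocity=.1); robot.line_to(S(0,.15,.32),velocity=.2); robot.pause(.3)
state('up'); C=cam('wrist'); np.save('w4.npy',C[2]); im=vision.grab_frame('wrist'); cv2.imwrite('pics/w4.png',cv2.resize(im[:,:,::-1],(800,600),interpolation=cv2.INTER_CUBIC))
E
```

```text
72.0 9.2
71.7 10.6
71.4 9.1
71.1 11.1
70.8 11.0
70.5 10.8
70.2 11.5
69.9 12.0
11.1
12.0
12.2
12.5
12.3
pressed xy -0.22 76.7 z 0.1088 [ 0.99 11.99 -0.7 ] t 34.8083
up xy -0.38 149.77 z 0.319 [ 0.81 -0.5  -0.43] t 38.4
```

View pics/w4.png

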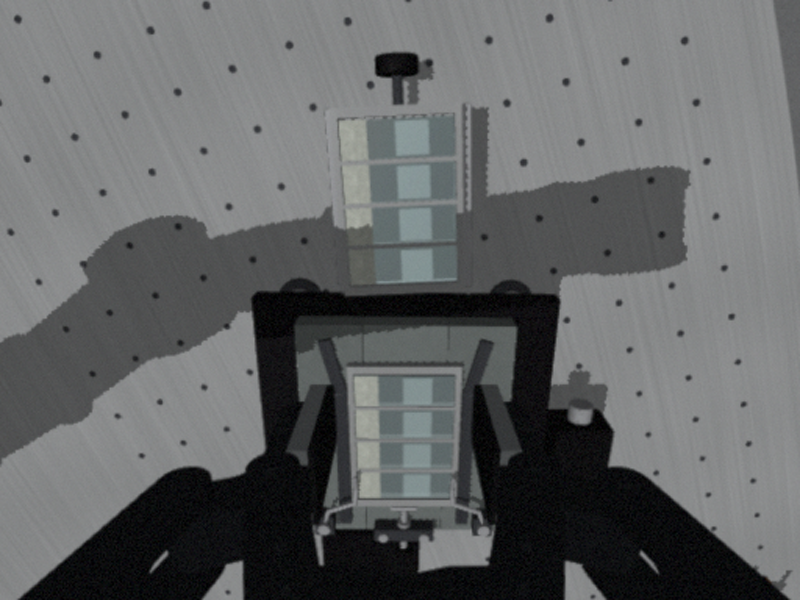

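The carrier lies flat between the rails, from (347,365) to (462,500), with its end against the screw head at (404,508) and under both clips. The robot is clear, so I'm handing in.

```bash
python3 -c "
from h import *
print(workorder.close_job())"
```

```text
the job is handed in; nothing more can be done
None
```

The top carrier is seated against the end stop, pressed home with a steady 10–12 N push measured at the tool, then released and left flat between the rails under both clips; the job is handed in (no verdict was returned), and the lower carriers looked undisturbed in the pictures.

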